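# Make up two leave kits from the medicine stock

## Robot

A 6-joint arm with a two-finger parallel gripper is mounted at the origin on a cart in front of the work surface, level with it; the furniture and walls round the work are solid. World frame = base frame: x ahead of the robot, y to its left, z up, the work surface at z = 0. Lengths are in m, angles in rad, forces in N, time in s.
With the tool pointing down it reaches from about 0.35 to 0.725 m from the base axis. Payload 4.3 kg.
Tool frame: the origin (TCP) lies midway between the tips of the shut fingers; the grasp point (between the pads) lies 19 mm behind it; z points along the fingers, y is the line along which they close (so a half turn about z gives the same grasp; the last joint's range is limited). The gripper opens to 85 mm and grips with 20 to 120 N. Pads are 22 mm wide; open, the fingers measure 114 mm over their backs; the gripper's body (76 mm by 85 mm) begins 54 mm behind the grasp point. The pads swing forward as they close: fully open they stand 13 mm farther back than shut.
Start: joints at [-1.327, 0.377, 0.081, 1.274, 0, 1.46], TCP at [0.199, -0.539, 0.196] pointing down, gripper open.
Joint ranges: [-2.72, 2.72], [-0.84, 1.66], [-1.02, 1.22], [-1.77, 2.12], [-1.37, 1.28], [-3.14, 3.14]. Speed limits (rad/s): [2.57, 2.57, 3.14, 3.14, 3.14, 3.14].

## Interface

Orientations are given as a unit quaternion [w, x, y, z].
In Python, from cell import manip gives the robot as it stands. The module is installed in compiled form; this text tells all that it offers.
- The arm moves only by the tool move_arm, never from a script. Its argument "targets" is text: rows parted by semicolons, each of 4 numbers parted by spaces: the shift along the world's x, y, z scaled (see below), then the turn about the world's z scaled (see below). In form: tx ty tz yaw; .... A call has 1 to 12 rows; each row is the pose to reach, as a shift and turn from the pose commanded when the call began; what a row does not reach only later rows make up. The controller multiplies each number of a shift by 300 mm and each number of a turn by pi/2 rad. A row lasts 1/10 s, in which the tool goes at most 50 mm and 8.59 degrees, less where a joint would pass 70% of its speed; a pose out of reach is approached as far as the arm can. A call with a number of a shift or a turn outside -1 to 1 is refused whole. A call with a gripper value outside its range is refused whole. "claw" is the closure, from -1 (fully open) to 1 (shut), set as the call begins (left out, the last holds). The fingers move at their own pace and stop on an object; the grip force is fixed at half the most. Time passes only in rows, so rows that repeat a pose let the fingers close. It gives the time, the measured TCP pose, the force, the opening and the grip force at its end, in the units of the state.
- manip.observe(): the state, without advancing time (a new reading comes with each control period).
- manip.grab_frame(name): name is "side" or "top"; returns (picture, depth): 420x560x3 uint8, red, green, blue; 420x560 float32, m along the optical axis (not along the pixel's ray), 0 where there is no reading.
- manip.camera_params(name): a dict with "vertical_fov" (degrees; the focal length in pixels is half the picture's height over the tangent of half this angle, whatever the lens; pixels are square), "cx", "cy" (the principal point, pixels), "k1" (the pictures are not rectified: a ray, as slopes to the right and down, at radius r is drawn at 1 + k1 r^2 times it, then the intrinsics apply), "cam_to_world" (4x4, takes a point from camera to world coordinates). Camera axes: x right, y down, z forward; pixel columns grow to the right and rows downward; lengths in m; the calibration is good to about 2 mm. A picture is of the moment at which its call begins. camera_params takes no time and is no camera call.
- manip.sign_off(): hands the job in; it is judged then, once.
The state is a dict: "t": time; "joint_pos": joint angles; "joint_vel": joint speeds; "effort": joint torques, N m; "ee_pos": TCP position; "eef_rot": TCP orientation; "ft_force": force on the tool from outside, world axes, zero at the start; "wrist_torque": the same for the moment, N m; "grip_width": opening from 0.0 (shut) to 1.0 (fully open); "finger_force": force on a finger pad.
Only numpy, scipy, OpenCV 4.12 (cv2) and the standard library are available. Lean on these libraries where they do the work, as an engineer would, in place of code of your own. Each camera call takes 0.05 s, during which the arm holds its last target. There are 200 camera calls.

## Task

Make up the two leave kits in the grey moulded trays: the large tray with three wells is for a week away and gets the seven-day pill box, the tall tablet bottle and the flat carton; the small tray with two wells is for a day out and gets the small tablet bottle and the thick carton. Each thing goes fully down into the well shaped for it, bottles standing, cartons and pill box lying flat as they lie now. Knock nothing over, and leave the pump bottle, the green cup and the pen where they are.

Things in the scene. Friction and masses are not known exactly. Their poses are not given: they have to be found in the camera images.
- tall_bottle: the larger white tablet bottle: round, 48 mm across, 78 mm high, standing; the body is 48 mm across up to 64 mm, above it a cap 41 mm across. Origin at the centre of its underside, z up
- small_bottle: the smaller tablet bottle: round, 38 mm across, 56 mm high, standing; the body is 38 mm across up to 46 mm, above it a cap 32 mm across. Origin at the centre of its underside, z up
- flat_carton: the flat medicine carton, 55 mm (x) by 85 mm (y), only 20 mm high, lying. Origin at the centre of its underside, z up
- thick_carton: the shorter, thick medicine carton, 46 mm (x) by 74 mm (y), 36 mm high, lying. Origin at the centre of its underside, z up
- week_box: the long seven-day pill box with seven closed lids (fixed shut), 38 mm (x) by 186 mm (y), 24 mm high, lying lids up. Origin at the centre of its underside, z up; along x the solid body reaches from -16 mm to +19 mm (small lid lips stand out to -19 mm)
- week_tray: large grey tray, week-away kit: 138 (x) by 216 mm (y), 233 over its end lips, fixed to the desk. Origin at the centre of its underside. Top at z = 12 mm, well floors at z = 4 mm. Wells are 4 mm clear of their thing all round, mouths chamfered 4 mm; centres (x, y): long well for pill box (-38, 0), oblong for flat carton (29.5, 43), both lengthwise in y; round for tall bottle (29.5, -60) mm
- day_tray: small grey tray, day-out kit: 76 (x) by 172 mm (y), 189 over its end lips, fixed to the desk. Origin at the centre of its underside. Top at z = 12 mm, well floors at z = 4 mm. Wells are 4 mm clear of their thing all round, mouths chamfered 4 mm; centres (x, y): oblong well for thick carton (0, 32), lengthwise in y; round for small bottle (0, -54) mm
- pump_bottle: bystander: the hand-gel bottle with a pump head, 172 mm high, body about 60 mm across, standing at the far left. Origin at the centre of its underside, z up (within 6 mm)
- green_cup: bystander: an empty green dose cup with a finger tab, 62 mm across and 44 mm high, standing by the near edge of the desk. Origin at the centre of its underside, z up (within 7 mm)
- pen: bystander: a blue pen, 145 mm long (y), 9 mm thick, lying at the right. Origin at the centre of its underside, z up
Mind the look-alikes: they are no part of the job. Leave any pink look-alike of the small_bottle alone.

How it is judged:
By the outcome, as a careful person would: the job done as asked, in the order asked, and still so for the second after the job is handed in, with the robot touching nothing.
It also fails if it takes over 112 s, if anything falls off the work surface, if the arm or the gripper's body presses on something with over 40 N, if the wrist force passes 120 N, or if a joint passes its speed limit or range.

## Working session

There is one attempt and no reset: what is moved stays moved. The work goes in short steps, Python scripts to look and compute and a tool call to move; the robot and the scene stay as the last step left them, time stands still between calls to the robot, and variables do not carry over. Pictures are saved under pics/ and viewed, at most 14 in all, crops included, and the job is handed in when it is done.

Besides the shell and the picture viewer there is one more tool, called after ">>>" as a command line: name --argument value ..., lists and objects as JSON in quotes. move_arm: Moves the arm, as the interface text tells. Its arguments: {"type":"object","properties":{"targets":{"type":"string"},"claw":{"type":"number"}},"required":["targets"]}

```bash
mkdir -p pics
python3 - <<'E'
from cell import manip
import cv2,numpy as np
for n in("top","side"):
    p,d=manip.grab_frame(n); np.savez(f"{n}0.npz",p=p,d=d); cv2.imwrite(f"pics/{n}0.png",cv2.resize(p[:,:,::-1],(784,588),interpolation=cv2.INTER_CUBIC))
    c=manip.camera_params(n); print(n,{k:(np.round(v,4).tolist()) for k,v in c.items()}, (d>0).mean())
print(manip.observe())
E
```

```text
top {'vertical_fov': 49.483, 'cx': 278.8819, 'cy': 211.4856, 'k1': 0.0407, 'cam_to_world': [[0.0008, -0.9973, 0.0735, 0.4251], [-0.9999, -0.0018, -0.0141, -0.124], [0.0142, -0.0735, -0.9972, 1.1196], [0.0, 0.0, 0.0, 1.0]]} 0.9957950680272109
side {'vertical_fov': 51.8604, 'cx': 284.2093, 'cy': 205.1603, 'k1': 0.0215, 'cam_to_world': [[0.7577, -0.3002, 0.5794, -0.1949], [-0.6522, -0.3185, 0.6879, -0.9721], [-0.0219, -0.8991, -0.4371, 0.572], [0.0, 0.0, 0.0, 1.0]]} 0.9960416666666667
{'t': 0.1, 'joint_pos': array([-1.32729828e+00,  3.78015468e-01,  7.97817034e-02,  1.27439343e+00,
       -3.02553281e-05,  1.46050291e+00]), 'joint_vel': array([-0.00037849, -0.00087182,  0.00252306, -0.0006067 , -0.00023286,
       -0.00126838]), 'effort': array([ 7.66726134e-04, -4.64694464e+01,  2.70581961e+01,  1.20385137e-02,
       -2.92930135e-04, -1.49428058e-05]), 'ee_pos': array([ 0.19905624, -0.53876081,  0.19464842]), 'eef_rot': array([-9.12399319e-04,  9.84394292e-01,  1.75974545e-01, -7.60191918e-05]), 'ft_force': array([-0.21421753, -0.02241442,  0.1502935 ]), 'wrist_torque': array([ 0.0096829 , -0.01346219,  0.01650613]), 'finger_force': 0.0, 'grip_width': 1.0000940926560904}
```

View pics/top0.png

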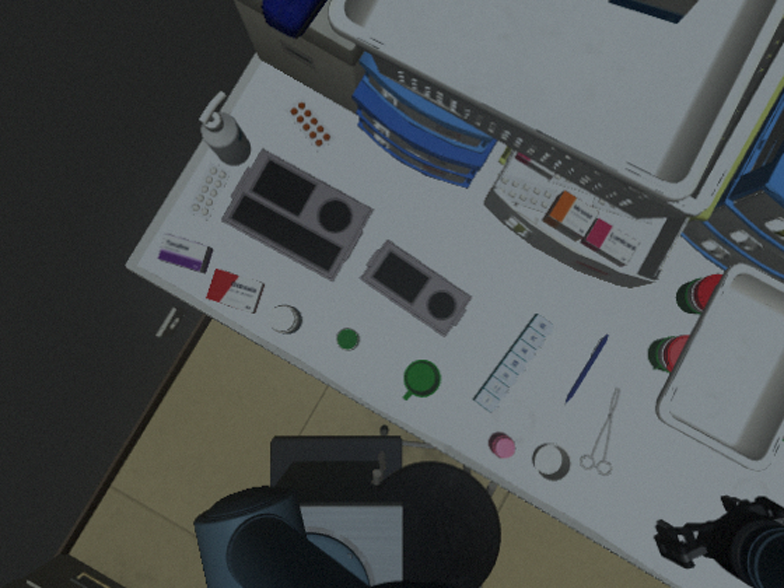

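View pics/side0.png

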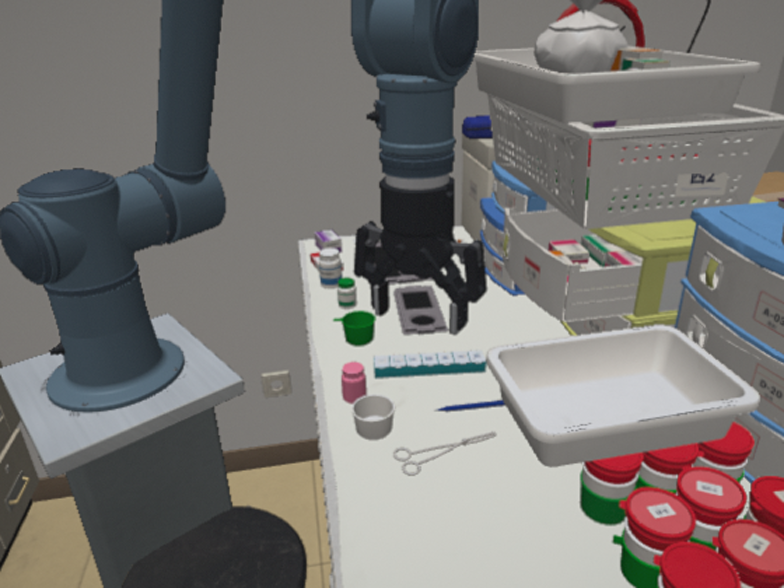

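The top view (shown at 1.4×) has the week tray at about (300,212) and the day tray at (417,287). The purple carton is at (184,252), the red carton at (236,290), the tall bottle at (287,319) and the green-capped small bottle at (348,339). The pill box is at (513,362), the green cup at (421,378), the pink look-alike at (502,445) and the pen at (587,367). The side view shows the same layout, with the arm in front of the trays.

```bash
cat > h.py <<'E'
from cell import manip
import cv2,numpy as np
def cloud(n,d):
    c=manip.camera_params(n);h,w=d.shape;f=h/2/np.tan(np.radians(c["vertical_fov"])/2)
    K=np.array([[f,0,c["cx"]],[0,f,c["cy"]],[0,0,1.]])
    v,u=np.mgrid[:h,:w]
    q=cv2.undistortPointsIter(np.stack([u,v],-1).reshape(-1,1,2).astype(float),K,np.array([c["k1"],0,0,0,0.]),None,None,(3,50,1e-9)).reshape(h,w,2)
    P=np.dstack([q*d[...,None],d]);T=np.array(c["cam_to_world"])
    X=P@T[:3,:3].T+T[:3,3]; X[d<=0]=np.nan
    return X
def ortho(X,p,x0=.25,x1=.80,y0=-.45,y1=.4,r=.001):
    # rows: x decreasing, cols: y decreasing
    H=int((x1-x0)/r);W=int((y1-y0)/r);im=np.zeros((H,W,3),np.uint8);Z=np.full((H,W),np.nan)
    return H,W
E
python3 - <<'E'
from h import *
T={}
for n in("top","side"):
    a=np.load(f"{n}0.npz");T[n]=(cloud(n,a["d"]),a["p"])
X,p=T["top"]
seeds=dict(purple=(184,252),red=(236,290),tall=(287,319),small=(348,339),box=(513,362),cup=(421,378),pink=(502,445),pen=(587,367),wt=(300,212),dt=(417,287))
for k,(u,v) in seeds.items():
    u,v=int(u/1.4),int(v/1.4); print(k,np.round(X[v,u]*1000,1))
z=X[...,2]
desk=z[(abs(z)<.01)&(X[...,0]>.3)&(X[...,0]<.7)]; print("desk z",np.median(desk),desk.std())
zs=T["side"][0][...,2]; q=zs[(abs(zs)<.01)]; print("side desk",np.median(q),q.std())
# clusters above 5 mm
m=((z>.007)&(z<.12)&(X[...,0]>.2)&(X[...,0]<.85)&(X[...,1]<.5)).astype(np.uint8)
nl,L,st,c=cv2.connectedComponentsWithStats(m,connectivity=4)
for i in range(1,nl):
    if 25<st[i,4]<6000:
        P=X[L==i]; zt=np.percentile(P[:,2],90)
        Q=P[P[:,2]>zt-.006][:,:2].astype(np.float32)
        print(i,"pix",(c[i]*1.4).round(),st[i,4],"ztop",round(zt*1000,1),"rect",np.round(np.array(cv2.minAreaRect(Q*1000)[0]),1),np.round(cv2.minAreaRect(Q*1000)[1],1),round(cv2.minAreaRect(Q*1000)[2],1))
# side cloud near objects: top heights
XS=T["side"][0].reshape(-1,3)
for k,(u,v) in seeds.items():
    g=X[int(v/1.4),int(u/1.4)]
    s=XS[np.hypot(*(XS[:,:2]-g[:2]).T)<.015]
    if len(s): print(k,"side n",len(s),"z95",round(np.nanpercentile(s[:,2],95)*1000,1))
p8=cv2.convertScaleAbs(p[60:330,80:450,::-1],alpha=1.3)
cv2.imwrite("pics/crop1.png",cv2.resize(p8[0:200,0:265],(795,600),interpolation=cv2.INTER_CUBIC))
E
```

```text
purple [579.  211.3  37.9]
red [516.5 127.5  19.2]
tall [466.1  29.5  78.5]
small [432.1 -67.3  56.4]
box [ 394.5 -348.1   24.8]
cup [ 364.8 -191.2    6.2]
pink [ 261.6 -319.9   62.9]
pen [ 384.8 -479.2   10.1]
wt [655.3  19.6  11.4]
dt [ 523.1 -184.2    7. ]
desk z 0.0009427292905002105 0.002825680754290176
side desk 0.0007686696608019128 0.0021098014125914624
1 pix [100. 252.] 5883 ztop 109.2 rect [603.5 320.7] [  6.4 569.7] 60.0
2 pix [403. 145.] 1499 ztop 103.6 rect [ 766.8 -148.1] [262.6  31.3] 56.0
11 pix [228. 141.] 748 ztop 113.6 rect [767.2 136.2] [42.9 48.8] 31.0
29 pix [505. 155.] 68 ztop 62.6 rect [ 750.9 -340. ] [10.6  3.3] 83.6
30 pix [301. 212.] 2435 ztop 14.9 rect [651.8  25.9] [232.  140.9] 61.3
33 pix [579. 212.] 2406 ztop 118.9 rect [ 626.4 -433.6] [267.3 104.5] 67.6
243 pix [724. 248.] 1240 ztop 108.0 rect [ 576.7 -700.4] [146.    8.8] 52.6
293 pix [184. 253.] 688 ztop 39.3 rect [579.7 213.8] [76.7 46.3] 74.1
326 pix [418. 289.] 1388 ztop 15.0 rect [ 522.7 -182.7] [188.7  79. ] 55.5
408 pix [234. 290.] 830 ztop 23.6 rect [516. 130.] [85.6 54.8] 72.5
435 pix [697. 293.] 570 ztop 93.7 rect [ 509.3 -644. ] [25.1 75.1] 61.4
511 pix [285. 319.] 384 ztop 80.3 rect [465.4  39.1] [39.3 40.3] 50.2
524 pix [513. 363.] 1279 ztop 26.8 rect [ 392.  -351.8] [ 40.4 184.9] 53.2
531 pix [347. 339.] 210 ztop 59.1 rect [433.4 -66.2] [30.2 30.2] 0.0
538 pix [667. 351.] 505 ztop 94.3 rect [ 414.7 -592.5] [21.  65.6] 61.7
541 pix [587. 366.] 150 ztop 11.8 rect [ 385.2 -479.5] [ 10.  125.1] 58.1
549 pix [421. 380.] 277 ztop 46.0 rect [ 364.1 -190.8] [61.3 66.9] 86.6
618 pix [502. 444.] 267 ztop 58.5 rect [ 255.9 -326.7] [31.4 30.9] 0.7
623 pix [554. 463.] 307 ztop 41.5 rect [ 229.5 -408.3] [59.3 58.2] 87.8
purple side n 23 z95 38.0
tall side n 137 z95 79.1
small side n 89 z95 57.3
box side n 72 z95 25.4
pink side n 50 z95 57.5
pen side n 102 z95 10.0
dt side n 19 z95 6.2
```

View pics/crop1.png

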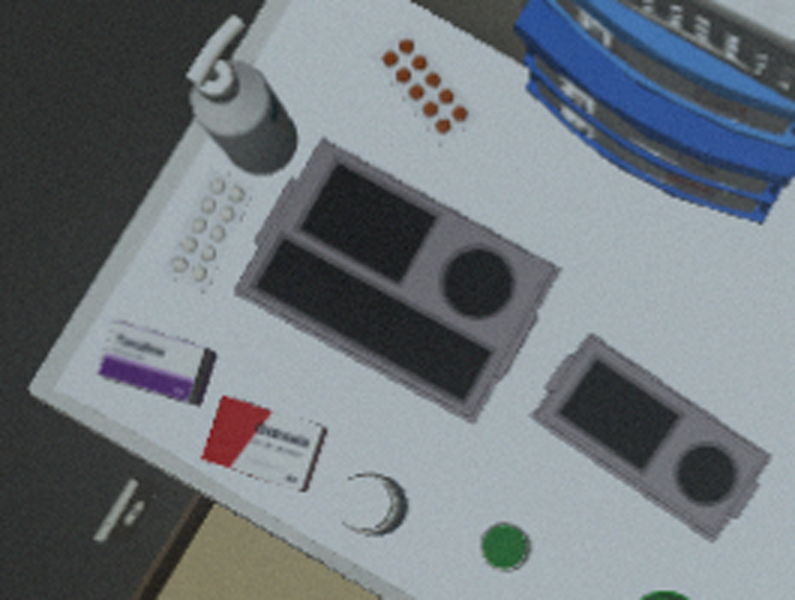

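Crop 1 shows the purple carton at crop (158,362); with its top at 38 mm it is the thick one. The red carton at (265,443) is the flat one at 20 mm. The wells are dark: flat (370,222), long (375,320), tall round (478,283), thick (620,414) and small round (706,473). Next I fit the tray poses from the wells and refine the objects.

```bash
cat >> h.py <<'E'
def px2plane(n,uv,z):
    c=manip.camera_params(n);h=420;f=h/2/np.tan(np.radians(c["vertical_fov"])/2)
    K=np.array([[f,0,c["cx"]],[0,f,c["cy"]],[0,0,1.]])
    q=cv2.undistortPointsIter(np.array(uv,float).reshape(-1,1,2),K,np.array([c["k1"],0,0,0,0.]),None,None,(3,50,1e-9)).reshape(-1,2)
    T=np.array(c["cam_to_world"]);r=np.c_[q,np.ones(len(q))]@T[:3,:3].T
    return T[:3,3]+r*((z-T[2,3])/r[:,2])[:,None]
def kabsch(A,B):
    a=A-A.mean(0);b=B-B.mean(0);th=np.arctan2((a[:,0]*b[:,1]-a[:,1]*b[:,0]).sum(),(a*b).sum())
    R=np.array([[np.cos(th),-np.sin(th)],[np.sin(th),np.cos(th)]]);t=B.mean(0)-R@A.mean(0)
    return t,np.degrees(th),B-(A@R.T+t)
E
python3 - <<'E'
from h import *
a=np.load("top0.npz");p,d=a["p"],a["d"];X=cloud("top",d)
g=p.max(2)
S=dict(long=(375,320),flat=(370,222),tall=(478,283),thick=(620,414),small=(706,473))
C={}
m=(g<75).astype(np.uint8)
nl,L,st,c=cv2.connectedComponentsWithStats(m,connectivity=4)
for k,(u,v) in S.items():
    u,v=80+u//3,60+v//3; i=L[v,u]; ys,xs=np.nonzero(L==i)
    for z in(.004,.012):
        W=px2plane("top",np.c_[xs,ys],z)[:,:2]*1000
        r=cv2.minAreaRect(W.astype(np.float32)); 
        if z==.004: C[k]=np.array(r[0]) if k in("long","flat","thick") else W.mean(0)
        print(k,z,len(xs),W.mean(0).round(1),np.round(r[0],1),np.round(r[1],1),round(r[2],1), "depth z",round(float(np.nanmedian(X[ys,xs,2]))*1000,1))
print(kabsch(np.array([[-38,0],[29.5,43],[29.5,-60]]),np.array([C[k] for k in("long","flat","tall")])))
print(kabsch(np.array([[0,32],[0,-54]]),np.array([C[k] for k in("thick","small")])))
s=np.load("side0.npz");XS=cloud("side",s["d"])
def cl(X,c,r,z0,z1):
    P=X.reshape(-1,3)*1000; return P[(np.hypot(*(P[:,:2]-c).T)<r)&(P[:,2]>z0)&(P[:,2]<z1)]
for k,c,r,z0,z1 in(("tallcap",(465,39),30,72,85),("smallcap",(433,-66),25,50,63),("box",(392,-352),105,18,32),("thick",(580,214),55,30,45),("flat",(516,130),60,14,28),("pump",(740,125),60,15,80)):
  for n,Y in(("top",X),("side",XS)):
    P=cl(Y,np.array(c),r,z0,z1)
    if len(P)>8:
        q=cv2.minAreaRect(P[:,:2].astype(np.float32)); print(k,n,len(P),"mean",P.mean(0).round(1),"rect",np.round(q[0],1),np.round(q[1],1),round(q[2],1))
E
```

```text
long 0.004 1816 [620.1  45.6] [620.1  45.7] [203.3  56.1] 61.3 depth z 5.6
long 0.012 1816 [618.7  44.4] [618.8  44.5] [201.8  55.7] 61.3 depth z 5.6
flat 0.004 1178 [700.6  50.6] [700.9  50.6] [101.8  72.2] 61.6 depth z 5.7
flat 0.012 1178 [698.7  49.3] [698.9  49.4] [101.1  71.7] 61.6 depth z 5.7
tall 0.004 519 [650.6 -40.4] [650.9 -39.9] [62.5 61.7] 0.3 depth z 5.8
tall 0.012 519 [648.9 -41. ] [649.3 -40.5] [62.  61.3] 0.3 depth z 5.8
thick 0.004 883 [ 541.1 -157.5] [ 541.7 -157.3] [89.8 61.3] 55.7 depth z 5.6
thick 0.012 883 [ 540.3 -157.2] [ 540.9 -157. ] [89.1 60.8] 55.7 depth z 5.6
small 0.004 363 [ 492.5 -228.6] [ 492.7 -228.5] [49.1 51.7] 89.8 depth z 6.3
small 0.012 363 [ 492.  -227.8] [ 492.2 -227.8] [48.8 51.3] 89.8 depth z 6.3
(array([653.82282794,  27.01678905]), np.float64(-28.949721358690187), array([[-0.421162  ,  0.30002866],
       [ 0.45579732,  0.28513755],
       [-0.03463533, -0.58516621]]))
(array([ 523.32750723, -183.87916848]), np.float64(-34.62394837503817), array([[ 0.17987691,  0.2605134 ],
       [-0.17987691, -0.2605134 ]]))
tallcap top 260 mean [465.9  39.3  78.3] rect [466.4  39.8] [40. 40.] 27.6
tallcap side 79 mean [462.9  34.2  77.1] rect [465.1  37.7] [38.4 39.2] 74.8
smallcap top 157 mean [432.5 -65.8  56.8] rect [433.4 -66.2] [30.2 30.2] 0.0
smallcap side 66 mean [430.  -69.6  55.1] rect [432.9 -67.3] [34.3 30.8] 53.5
box top 1217 mean [ 391.6 -350.8   24.1] rect [ 391.6 -352. ] [ 40.9 185.3] 53.0
box side 779 mean [ 389.7 -352.7   23.4] rect [ 391.6 -352.2] [ 41.4 185.4] 52.8
thick top 627 mean [579.  212.7  36.9] rect [579.6 213.8] [76.7 46.3] 73.9
thick side 134 mean [576.7 207.9  35.6] rect [579.3 211. ] [81.8 47.9] 74.7
flat top 814 mean [515.8 129.7  20.9] rect [515.9 129.7] [86.2 55.1] 72.8
flat side 45 mean [502.2 145.5  19.7] rect [503.5 128.1] [47.3 99.2] 3.5
pump top 317 mean [746.5 122.2  45.7] rect [734.6 119.9] [78.5 90.5] 52.8
```

Both trays and all five things check out against their sizes and heights. The top and side views agree within about 2 mm, with looser side-view fits for the partly hidden cartons. The dark areas are the well mouths at z = 12, so:

| Tray | Centre (mm) | Yaw |
|---|---|---|
| week_tray | (652.3, 25.9) | -28.9° |
| day_tray | (522.6, -183.2) | -34.5° |

First I move over the pill box.

>>> move_arm --targets "0.642 0.623 0 1;0.642 0.623 0 1;0.642 0.623 0 1;0.642 0.623 0 1;0.642 0.623 0 1;0.642 0.623 0 1;0.642 0.623 0 1;0.642 0.623 0 1;0.642 0.623 0 1;0.642 0.623 0 1;0.642 0.623 0 1" --claw -1

```text
t: 1.2
ee_pos: [0.3916, -0.3521, 0.195]
eef_rot: [-0.001, 0.57, 0.822, 0.0]
ft_force: [0.0, 0.1, -0.6]
grip_width: 0.999
finger_force: 0.0
```

>>> move_arm --targets "0 0 -0.2 0.361;0 0 -0.33 0.361;0 0 -0.43 0.361;0 0 -0.43 0.361;0 0 -0.5 0.361;0 0 -0.55 0.361;0 0 -0.6 0.361;0 0 -0.623 0.361;0 0 -0.623 0.361"

```text
t: 2.1
ee_pos: [0.3909, -0.3514, 0.0074]
eef_rot: [-0.001, 0.319, 0.948, 0.001]
ft_force: [-0.0, 0.7, 0.8]
grip_width: 1.0
finger_force: 0.0
```

Run:
```python
from h import *
p,d=manip.grab_frame("side");np.savez("side1.npz",p=p,d=d)
cv2.imwrite("pics/s1.png",cv2.resize(cv2.convertScaleAbs(p[150:300,210:410,::-1],alpha=1.2),(800,600),interpolation=cv2.INTER_CUBIC))
s=manip.observe();print(s["t"],s["ee_pos"],s["eef_rot"],s["joint_pos"],s["ft_force"])
```

```text
2.15 [ 0.39142913 -0.35208392  0.00829286] [-5.65846406e-04  3.19302023e-01  9.47652756e-01  3.90944207e-04] [-8.53123503e-01  4.17689785e-01 -3.74086495e-01  7.80391556e-01
  1.05074513e-04 -2.03137690e-01] [-0.09028629 -1.00798087 -0.21571178]
```

View pics/s1.png

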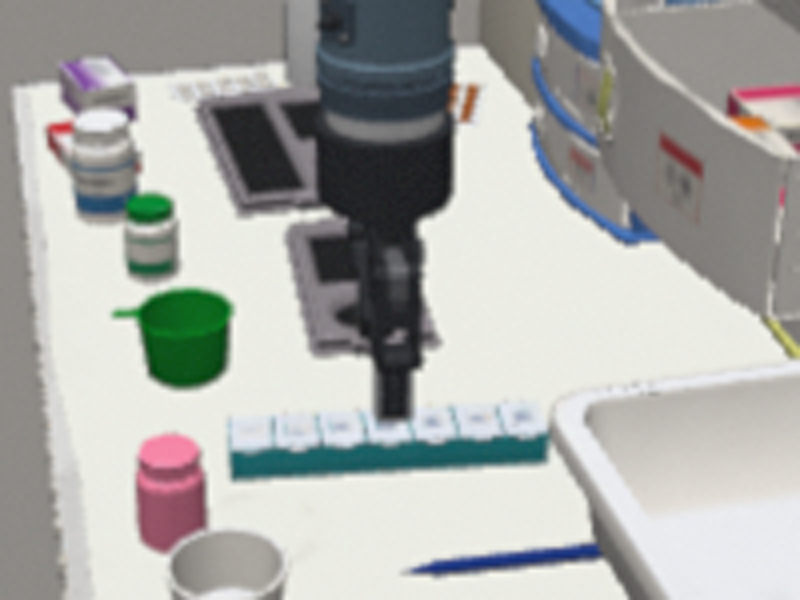

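The crop shows the gripper edge-on and centred over the pill box, with the finger at crop (393,400). The lid lips are on the near side, so the box yaw is about 53°. I close on it.

>>> move_arm --targets "0 0 0 0;0 0 0 0;0 0 0 0;0 0 0 0;0 0 0 0;0 0 0 0;0 0 0 0;0 0 0 0" --claw 1

```text
t: 2.95
ee_pos: [0.3918, -0.3525, 0.0086]
eef_rot: [-0.0, 0.319, 0.948, 0.0]
ft_force: [0.1, -0.2, -0.2]
grip_width: 0.0
finger_force: 0.0
```

Run:
```python
from h import *
p,d=manip.grab_frame("side")
cv2.imwrite("pics/s2.png",cv2.resize(cv2.convertScaleAbs(p[150:300,210:410,::-1],alpha=1.2),(800,600),interpolation=cv2.INTER_CUBIC))
```

```text
(no output)
```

View pics/s2.png

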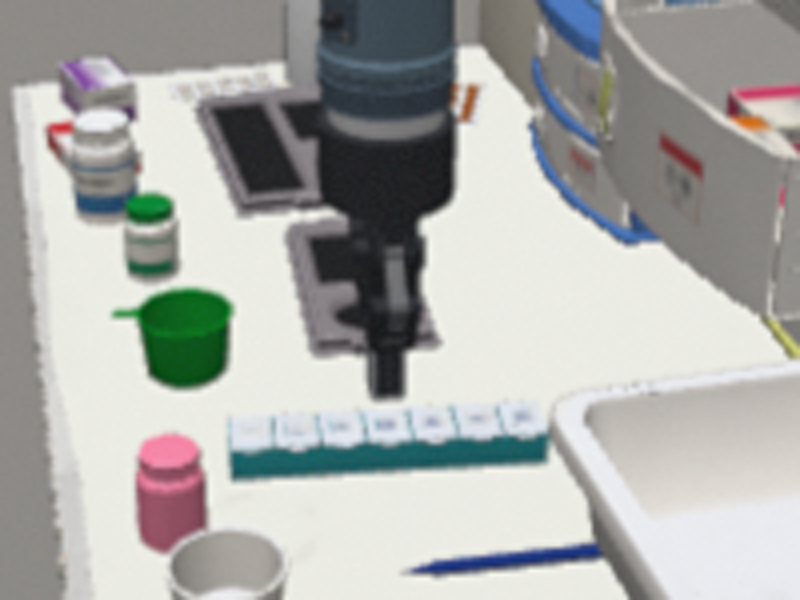

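The fingers shut on nothing. Their tip is at crop (387,395), which is above or behind the box; I measure where it really is.

Run:
```python
from h import *
p,d=manip.grab_frame("side");X=cloud("side",d)*1000
for v in range(240,258,2): print(v,[X[v,u].round(0).tolist() for u in(304,306,308)])
pt,dt=manip.grab_frame("top");np.savez("top1.npz",p=pt,d=dt)
Y=cloud("top",dt)*1000
P=Y.reshape(-1,3);P=P[(np.hypot(*(P[:,:2]-[392,-352]).T)<120)&(P[:,2]>18)&(P[:,2]<30)]
q=cv2.minAreaRect(P[:,:2].astype(np.float32));print(len(P),q)
P=X.reshape(-1,3);Q=P[(np.hypot(*(P[:,:2]-[392,-352]).T)<120)&(P[:,2]>18)&(P[:,2]<30)]
print(len(Q),cv2.minAreaRect(Q[:,:2].astype(np.float32)))
print(manip.observe()["t"])
cv2.imwrite("pics/t2.png",cv2.resize(cv2.convertScaleAbs(pt[200:350,280:480,::-1],alpha=1.3),(800,600),interpolation=cv2.INTER_CUBIC))
```

```text
240 [[377.0, -359.0, 77.0], [382.0, -360.0, 75.0], [388.0, -360.0, 73.0]]
242 [[379.0, -357.0, 70.0], [380.0, -362.0, 72.0], [385.0, -363.0, 70.0]]
244 [[377.0, -359.0, 67.0], [381.0, -361.0, 65.0], [384.0, -365.0, 67.0]]
246 [[378.0, -358.0, 60.0], [384.0, -359.0, 58.0], [386.0, -363.0, 59.0]]
248 [[379.0, -357.0, 54.0], [382.0, -361.0, 55.0], [386.0, -362.0, 53.0]]
250 [[382.0, -354.0, 46.0], [387.0, -355.0, 44.0], [390.0, -359.0, 45.0]]
252 [[425.0, -308.0, 1.0], [405.0, -336.0, 23.0], [407.0, -341.0, 24.0]]
254 [[394.0, -341.0, 25.0], [397.0, -345.0, 25.0], [400.0, -349.0, 25.0]]
256 [[389.0, -347.0, 24.0], [391.0, -351.0, 24.0], [395.0, -353.0, 24.0]]
874 ((391.7851867675781, -352.16326904296875), (41.02859878540039, 186.0797119140625), 52.86825180053711)
772 ((390.7935791015625, -352.61468505859375), (42.85267639160156, 184.66253662109375), 53.02412796020508)
3.1
```

View pics/t2.png

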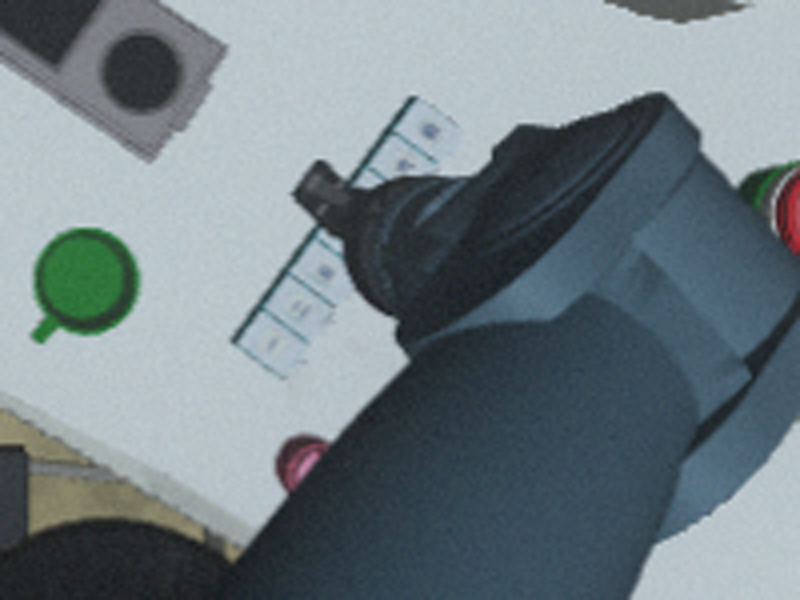

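The finger tip is at z ≈ 43 mm in the side depth, while the state says 8.6 mm, so the fingers closed above the box. The box has not moved. I check in the start picture whether this height offset is constant.

Run:
```python
from h import *
for f,e in(("side0",(199,-539)),("side1",(391.5,-352))):
    a=np.load(f+".npz");X=cloud("side",a["d"])*1000;p=a["p"].max(2)
    r=np.hypot(X[...,0]-e[0],X[...,1]-e[1])
    m=(r<75)&(X[...,2]>26)&(p<70)
    P=X[m];o=np.argsort(P[:,2]);print(f,len(P),"lowest",P[o[:60:6]].round(0).tolist())
a=np.load("top0.npz");X=cloud("top",a["d"])*1000
r=np.hypot(X[...,0]-199,X[...,1]+539);P=X[(r<80)&(X[...,2]>100)&(a["p"].max(2)<70)];o=np.argsort(P[:,2]);print("top0",P[o[:80:8]].round(0).tolist())
```

```text
side0 10027 lowest [[185.0, -497.0, 247.0], [174.0, -501.0, 249.0], [189.0, -495.0, 250.0], [183.0, -498.0, 252.0], [212.0, -589.0, 253.0], [179.0, -500.0, 254.0], [211.0, -587.0, 254.0], [173.0, -499.0, 256.0], [181.0, -498.0, 256.0], [209.0, -587.0, 257.0]]
side1 6293 lowest [[412.0, -315.0, 60.0], [409.0, -314.0, 64.0], [353.0, -392.0, 66.0], [354.0, -393.0, 68.0], [407.0, -313.0, 70.0], [352.0, -393.0, 72.0], [353.0, -391.0, 75.0], [357.0, -397.0, 76.0], [359.0, -397.0, 78.0], [355.0, -395.0, 81.0]]
top0 [[210.0, -581.0, 244.0], [217.0, -580.0, 248.0], [191.0, -491.0, 250.0], [210.0, -579.0, 251.0], [225.0, -579.0, 253.0], [189.0, -491.0, 255.0], [186.0, -486.0, 256.0], [212.0, -579.0, 258.0], [221.0, -577.0, 259.0], [209.0, -582.0, 260.0]]
```

The offset is constant: both cameras and both places put the true tips about 36 mm above the reported z. I command heights 36 mm lower, open, go down and grip.

>>> move_arm --targets "0 0 0 0;0 0 0 0;0 0 0 0;0 0 0 0;0 0 -0.04 0;0 0 -0.08 0;0 0 -0.118 0;0 0 -0.118 0" --claw -1

```text
t: 3.9
ee_pos: [0.3902, -0.3507, -0.0293]
eef_rot: [-0.002, 0.319, 0.948, 0.001]
ft_force: [-1.3, 0.8, 0.6]
grip_width: 1.002
finger_force: 0.0
```

>>> move_arm --targets "0 0 0 0;0 0 0 0;0 0 0 0;0 0 0 0;0 0 0 0;0 0 0 0;0 0 0 0" --claw 1

```text
t: 4.6
ee_pos: [0.3926, -0.3527, -0.0259]
eef_rot: [0.001, 0.319, 0.948, 0.0]
ft_force: [0.1, 2.1, 5.4]
grip_width: 0.384
finger_force: 59.1
```

The grip is good: 0.384 × 85 ≈ 33 mm across a 35 mm body. I lift and carry the box toward the long well at (619, 44).

>>> move_arm --targets "0 0 0.1 0;0 0 0.22 0;0 0 0.36 0;0.4 0.7 0.36 -0.8;0.4 0.7 0.36 -0.8;0.4 0.7 0.36 -0.8;0.4 0.7 0.36 -0.8;0.4 0.7 0.36 -0.8;0.4 0.7 0.36 -0.8;0.4 0.7 0.36 -0.8;0.4 0.7 0.36 -0.8;0.4 0.7 0.36 -0.8"

```text
t: 5.8
ee_pos: [0.5118, -0.1422, 0.0811]
eef_rot: [0.0, 0.817, 0.577, -0.0]
ft_force: [0.8, -0.3, -1.1]
grip_width: 0.386
finger_force: 59.7
```

Run:
```python
from h import *
p,d=manip.grab_frame("side");X=cloud("side",d)*1000
s=manip.observe();e=s["ee_pos"]*1000;print(s["t"],e,s["eef_rot"],s["grip_width"],s["ft_force"])
P=X.reshape(-1,3);c=p.reshape(-1,3)
m=(np.hypot(*(P[:,:2]-e[:2]).T)<130)&(P[:,2]>40);print("z low",np.percentile(P[m][:,2],[0,1,2,5]))
cv2.imwrite("pics/s3.png",cv2.resize(cv2.convertScaleAbs(p[100:300,180:447,::-1],alpha=1.2),(800,600),interpolation=cv2.INTER_CUBIC))
```

```text
5.85 [ 511.73586501 -142.35776131   81.11010391] [ 7.30824965e-05  8.17773352e-01  5.75540357e-01 -1.91440302e-04] 0.3843660744863795 [ 0.2879323   0.24776753 -0.31957859]
z low [ 40.01307585  48.74898952  57.47537148 126.96700268]
```

View pics/s3.png

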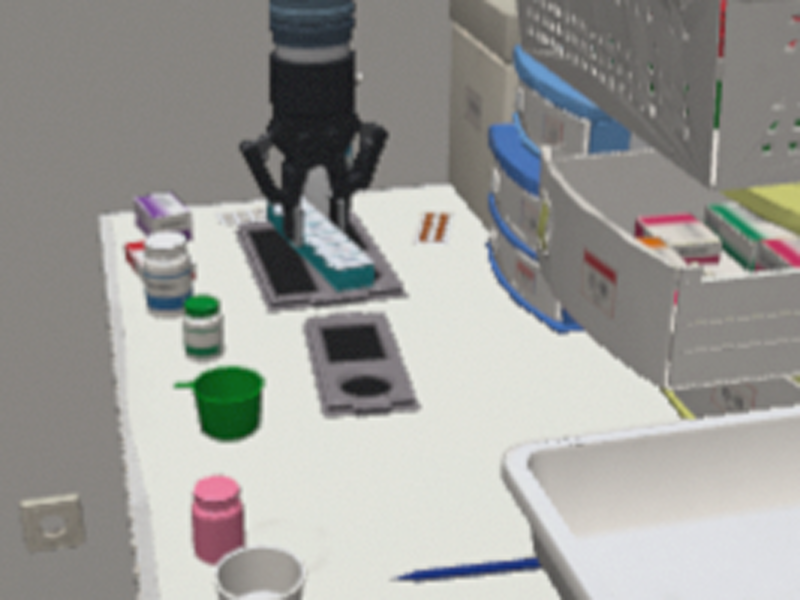

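The crop shows the pill box held level over the week tray's line of sight (318,240); both trays are clear and nothing is disturbed. I move to hover over the long well.

>>> move_arm --targets "0.358 0.622 0 -0.102;0.358 0.622 0 -0.102;0.358 0.622 0 -0.102;0.358 0.622 0 -0.102;0.358 0.622 0 -0.102;0.358 0.622 0 -0.102;0.358 0.622 -0.13 -0.102;0.358 0.622 -0.243 -0.102;0.358 0.622 -0.243 -0.102;0.358 0.622 -0.243 -0.102"

```text
t: 6.85
ee_pos: [0.6179, 0.0431, 0.0082]
eef_rot: [-0.0, 0.859, 0.512, -0.001]
ft_force: [-0.5, -0.2, -1.2]
grip_width: 0.384
finger_force: 59.8
```

```bash
cat >> h.py <<'E'
WT=(np.array([652.3,25.9]),-28.9); DT=(np.array([522.6,-183.2]),-34.5)
def loc(P,T):
    a=np.radians(T[1]);R=np.array([[np.cos(a),-np.sin(a)],[np.sin(a),np.cos(a)]]);return (P-T[0])@R
def glob(L,T):
    a=np.radians(T[1]);R=np.array([[np.cos(a),-np.sin(a)],[np.sin(a),np.cos(a)]]);return R@np.array(L)+T[0]
def phi():
    s=manip.observe();q=s["eef_rot"];return s["t"],(s["ee_pos"]*1000).round(1),round(2*np.degrees(np.arctan2(q[2],q[1]))-90,1),s["ft_force"].round(1)
E
python3 - <<'E'
from h import *
print(phi())
for n in("side","top"):
    p,d=manip.grab_frame(n);np.savez(n+"3.npz",p=p,d=d);X=cloud(n,d)*1000
    P=X.reshape(-1,3);P=P[(np.hypot(*(P[:,:2]-[619,44]).T)<125)&(P[:,2]>20)&(P[:,2]<68)]
    c=P.copy();q=cv2.minAreaRect(P[:,:2].astype(np.float32));print(n,len(P),q,"local centre",loc(np.array(q[0]),WT),np.percentile(P[:,2],[1,10,50,90]))
    r=(slice(50,250),slice(100,367)) if n=="top" else (slice(100,250),slice(200,400))
    cv2.imwrite(f"pics/{n}3.png",cv2.resize(cv2.convertScaleAbs(p[r][:,:,::-1],alpha=1.3),(800,600),interpolation=cv2.INTER_CUBIC))
E
```

```text
(6.85, array([617.9,  43.1,   8.2]), np.float64(-28.4), array([-0.5, -0.2, -1.2]))
side 347 ((617.0240478515625, 35.198997497558594), (154.90283203125, 139.9772186279297), 16.154327392578125) local centre [-35.37688643  -8.90730378] [35.3181448  42.17379897 57.46115849 59.59774777]
top 688 ((555.6114501953125, 37.70068359375), (88.53174591064453, 165.02621459960938), 44.82247543334961) local centre [-90.35045801 -36.3967929 ] [20.21719496 22.23625376 58.719971   61.74896081]
```

View pics/top3.png

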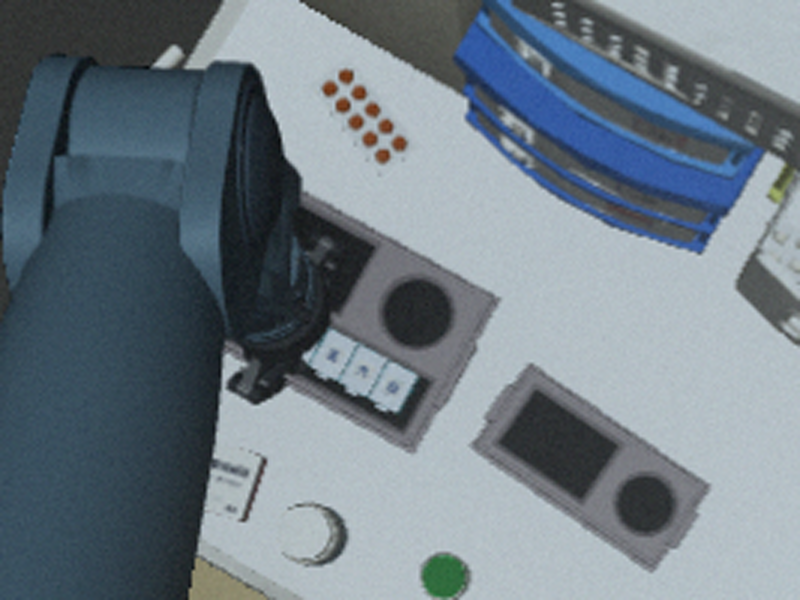

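The top crop shows the box's near end over the long well's right end (363,365), parallel to it. I measure its edges in tray coordinates.

Run:
```python
from h import *
for n in("top","side"):
    a=np.load(n+"3.npz");X=cloud(n,a["d"])*1000
    m=(X[...,2]>54)&(X[...,2]<68)&(a["p"].min(2)>60);P=X[m];L=loc(P[:,:2],WT)
    k=(abs(L[:,0]+38)<40)&(abs(L[:,1])<115);L=L[k];P=P[k]
    print(n,len(L),"y range",L[:,1].min().round(1),L[:,1].max().round(1),"z med",np.median(P[:,2]).round(1))
    for y0 in range(-95,95,15):
        s=L[abs(L[:,1]-y0)<7.5]
        if len(s)>15: print(y0,len(s),np.percentile(s[:,0],[1,50,99]).round(1))
```

```text
top 531 y range -93.6 -8.0 z med 59.4
-95 38 [-54.6 -38.6 -21. ]
-80 100 [-57.6 -39.1 -20.9]
-65 95 [-54.5 -38.1 -21.3]
-50 101 [-58.3 -39.8 -20.9]
-35 99 [-57.5 -38.8 -21.6]
-20 88 [-57.8 -39.9 -21.8]
side 226 y range -94.5 91.2 z med 58.1
-80 25 [-56.8 -39.  -23. ]
-65 18 [-59.4 -40.6 -23.2]
-50 22 [-58.1 -41.1 -23.2]
-35 22 [-57.3 -43.1 -23.7]
-20 26 [-61.4 -42.2 -20.6]
-5 29 [-60.  -30.9 -10.5]
```

Box centre in tray coordinates is (-39.3, -1.6), within the 4 mm clearance, and its underside is at about 35 mm. I lower it by 31 mm.

>>> move_arm --targets "0 0.003 -0.03 -0.004;0 0.003 -0.05 -0.004;0 0.003 -0.07 -0.004;0 0.003 -0.085 -0.004;0 0.003 -0.095 -0.004;0 0.003 -0.1 -0.004;0 0.003 -0.103 -0.004;0 0.003 -0.103 -0.004"

```text
t: 7.75
ee_pos: [0.6188, 0.045, -0.0218]
eef_rot: [-0.0, 0.861, 0.509, -0.0]
ft_force: [-3.4, 0.2, 5.9]
grip_width: 0.388
finger_force: 60.2
```

Light contact on the floor at the expected height, so the box is seated. I release, lift and move over the tall bottle.

>>> move_arm --targets "0 0 0 0;0 0 0 0;0 0 0 0;0 0 0.04 0;0 0 0.16 0;0 0 0.3 0;0 0 0.4 0;-0.511 -0.018 0.4 0;-0.511 -0.018 0.4 0;-0.511 -0.018 0.4 0;-0.511 -0.018 0.4 0;-0.511 -0.018 0.4 0" --claw -1

```text
t: 8.95
ee_pos: [0.464, 0.0397, 0.0979]
eef_rot: [-0.0, 0.861, 0.509, -0.0]
ft_force: [2.0, 1.4, 0.5]
grip_width: 1.0
finger_force: 0.0
```

Run:
```python
from h import *
print(phi())
for n in("top","side"):
    p,d=manip.grab_frame(n);np.savez(n+"4.npz",p=p,d=d);X=cloud(n,d)*1000
    P=X.reshape(-1,3);L=loc(P[:,:2],WT);k=(abs(L[:,0]+38)<30)&(abs(L[:,1])<110)&(P[:,2]>20)&(P[:,2]<40)
    q=cv2.minAreaRect(L[k].astype(np.float32));print(n,"box in tray",k.sum(),q,"z",np.percentile(P[k][:,2],[5,50,95]).round(1))
    k=(np.hypot(*(P[:,:2]-[465.7,39.2]).T)<30)&(P[:,2]>72)&(P[:,2]<83)
    if k.sum()>8: print(n,"tall",cv2.minAreaRect(P[k][:,:2].astype(np.float32)))
```

```text
(8.95, array([464. ,  39.7,  97.9]), np.float64(-28.8), array([2. , 1.4, 0.5]))
top box in tray 1131 ((-41.51203918457031, 0.4026641845703125), (38.88167190551758, 184.84303283691406), 0.16834118962287903) z [24.5 28.  31.3]
top tall ((463.796630859375, 27.386444091796875), (15.670742988586426, 39.63597106933594), 80.14615631103516)
side box in tray 274 ((-40.84840393066406, -1.3474273681640625), (38.0888557434082, 190.56385803222656), 0.021491220220923424) z [23.3 27.8 29.6]
side tall ((462.80853271484375, 36.66017150878906), (37.733604431152344, 41.270240783691406), 32.008575439453125)
```

The box is seated, with its top at 28 mm in both views. I go down onto the tall bottle and grip it.

>>> move_arm --targets "0 0 -0.12 0;0 0 -0.2 0;0 0 -0.28 0;0 0 -0.34 0;0 0 -0.367 0;0 0 -0.367 0"

```text
t: 9.65
ee_pos: [0.4669, 0.0395, -0.0133]
eef_rot: [-0.0, 0.861, 0.509, -0.0]
ft_force: [-0.7, -0.9, 0.5]
grip_width: 0.999
finger_force: 0.0
```

>>> move_arm --targets "0 0 0 0;0 0 0 0;0 0 0 0;0 0 0 0;0 0 0 0;0 0 0 0" --claw 1

```text
t: 10.25
ee_pos: [0.4673, 0.0396, -0.0113]
eef_rot: [0.001, 0.861, 0.509, 0.001]
ft_force: [0.4, 0.3, 4.8]
grip_width: 0.535
finger_force: 61.5
```

>>> move_arm --targets "0 0 0.08 0;0 0 0.2 0;0.611 -0.268 0.2 0;0.611 -0.268 0.2 0;0.611 -0.268 0.2 0;0.611 -0.268 0.2 0;0.611 -0.268 0.2 0;0.611 -0.268 0.2 0;0.611 -0.268 0.1 0;0.611 -0.268 0.1 0;0.611 -0.268 0.1 0"

```text
t: 11.35
ee_pos: [0.6468, -0.04, 0.0173]
eef_rot: [-0.001, 0.86, 0.509, -0.001]
ft_force: [-0.0, 0.4, -0.3]
grip_width: 0.533
finger_force: 61.8
```

Run:
```python
from h import *
print(phi())
for n in("top","side"):
    p,d=manip.grab_frame(n);np.savez(n+"5.npz",p=p,d=d);X=cloud(n,d)*1000
    m=(a:=p.min(2)>90)&(np.hypot(X[...,0]-649,X[...,1]+41)<40)&(X[...,2]>30)&(X[...,2]<115)
    P=X[m];
    if len(P)>10:
        z=np.percentile(P[:,2],[2,50,98]);print(n,len(P),z.round(1),"mean",P.mean(0).round(1))
        for z0,z1 in((34,60),(60,92),(94,112)):
            Q=P[(P[:,2]>z0)&(P[:,2]<z1)]
            if len(Q)>8: print(z0,len(Q),loc(Q[:,:2].min(0),WT),Q[:,:2].min(0).round(1),Q[:,:2].max(0).round(1))
p=np.load("side5.npz")["p"]
cv2.imwrite("pics/s5.png",cv2.resize(cv2.convertScaleAbs(p[110:230,240:400,::-1],alpha=1.2),(800,600),interpolation=cv2.INTER_CUBIC))
```

```text
(11.35, array([646.8, -40. ,  17.3]), np.float64(-28.7), array([-0. ,  0.4, -0.3]))
top 14 [85.  87.9 90.8] mean [630.3 -53.4  87.6]
60 14 [ 17.1671258  -89.85827798] [623.9 -61.1] [639.5 -45. ]
side 281 [ 32.5  87.  108.3] mean [639.7 -52.3  81.4]
34 38 [ 16.11416867 -93.66057121] [621.1 -63.9] [662.2 -31.9]
60 118 [ 18.61740989 -98.13201276] [621.2 -69. ] [677.7 -29.2]
94 101 [ 18.69316364 -95.56630765] [622.5 -66.8] [678.7 -23.2]
```

View pics/s5.png

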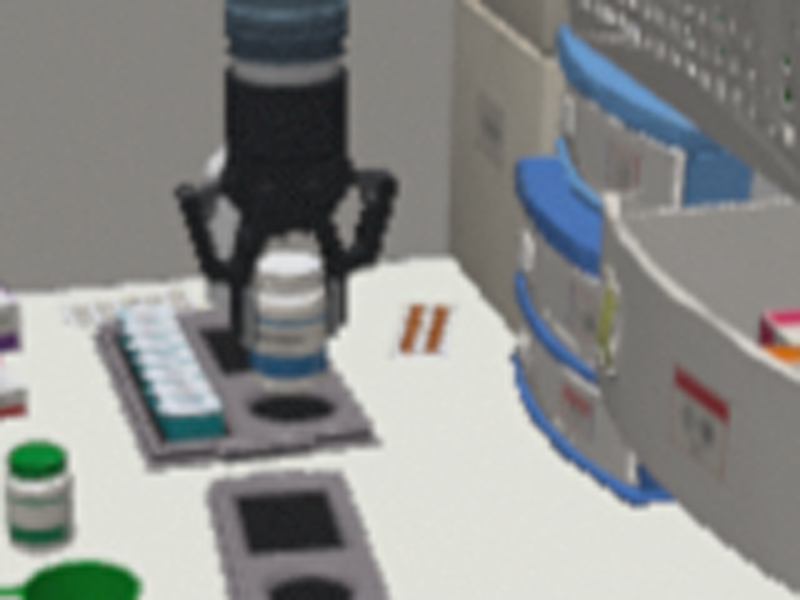

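The crop shows the bottle upright at (289,310), just above its round well at (292,408). I check the distance along the view by a circle fit to the body's depth points.

Run:
```python
from h import *
from scipy.optimize import least_squares
print(phi())
a=np.load("side5.npz");X=cloud("side",a["d"])*1000
P=X[112+45:112+75,291:306].reshape(-1,3)
P=P[(P[:,2]>33)&(P[:,2]<90)&(np.hypot(P[:,0]-649,P[:,1]+41)<45)]
f=lambda c:np.hypot(P[:,0]-c[0],P[:,1]-c[1])-24
r=least_squares(f,[649,-41],loss="soft_l1",f_scale=2);print(len(P),r.x,np.std(r.fun),loc(r.x,WT))
```

```text
(11.45, array([649.1, -40.5,  18.8]), np.float64(-28.8), array([-0.2,  0.2, -1. ]))
253 [647.3905042  -39.78905118] 2.343175906610113 [ 27.44827179 -59.88110695]
```

>>> move_arm --targets "0 0 -0.03 0;0 0 -0.05 0;0 0 -0.065 0;0 0 -0.078 0;0 0 -0.087 0;0 0 -0.087 0;0 0 -0.087 0"

```text
t: 12.15
ee_pos: [0.6489, -0.0407, -0.0072]
eef_rot: [0.0, 0.861, 0.509, -0.0]
ft_force: [-4.9, 0.3, 10.3]
grip_width: 0.533
finger_force: 62.9
```

Height and light contact match a seated bottle. I release and go over the flat carton.

>>> move_arm --targets "0 0 0 0;0 0 0 0;0 0 0 0;0 0 0.06 0;0 0 0.2 0;0 0 0.35 0;-0.444 0.568 0.35 0.127;-0.444 0.568 0.35 0.127;-0.444 0.568 0.35 0.127;-0.444 0.568 0.35 0.127;-0.444 0.568 0.35 0.127;-0.444 0.568 0.35 0.127" --claw -1

```text
t: 13.35
ee_pos: [0.5143, 0.1312, 0.0961]
eef_rot: [-0.0, 0.805, 0.594, -0.0]
ft_force: [0.3, 0.0, -0.5]
grip_width: 1.003
finger_force: 0.0
```

Run:
```python
from h import *
p,d=manip.grab_frame("top");X=cloud("top",d)*1000
print(phi())
P=X.reshape(-1,3)
k=(np.hypot(P[:,0]-649,P[:,1]+41)<35)&(P[:,2]>74);Q=P[k];q=cv2.minAreaRect(Q[:,:2].astype(np.float32))
print("tall",k.sum(),q,loc(np.array(q[0]),WT),np.median(Q[:,2]))
p,d=manip.grab_frame("side");X=cloud("side",d)*1000;P=X.reshape(-1,3)
k=(np.hypot(P[:,0]-649,P[:,1]+41)<35)&(P[:,2]>74);print(k.sum(),np.percentile(P[k][:,2],[50,95]))
```

```text
(13.4, array([516. , 130. ,  96.3]), np.float64(-17.2), array([ 0.2, -0.2,  0.8]))
tall 256 ((647.3029174804688, -41.08454132080078), (39.1869010925293, 40.15447235107422), 87.34584045410156) [ 27.99768029 -61.05759173] 82.13265590515707
81 [81.57275557 83.50053671]
```

The tall bottle is seated, with its top at 82 mm. I go down on the flat carton, low, and close.

>>> move_arm --targets "0 0 -0.13 0;0 0 -0.24 0;0 0 -0.33 0;0 0 -0.39 0;0 0 -0.425 0;0 0 -0.425 0"

```text
t: 14.05
ee_pos: [0.5158, 0.1283, -0.0327]
eef_rot: [-0.0, 0.806, 0.592, -0.001]
ft_force: [0.3, 0.3, 0.5]
grip_width: 1.001
finger_force: 0.0
```

>>> move_arm --targets "0 0 0 0;0 0 0 0;0 0 0 0;0 0 0 0;0 0 0 0;0 0 0 0" --claw 1

```text
t: 14.65
ee_pos: [0.518, 0.1297, -0.0296]
eef_rot: [0.001, 0.806, 0.592, 0.002]
ft_force: [0.2, -1.9, 7.1]
grip_width: 0.623
finger_force: 63.5
```

Run:
```python
from h import *
X=cloud("top",np.load("top0.npz")["d"])*1000;P=X.reshape(-1,3)
k=(np.hypot(P[:,0]-750,P[:,1]-130)<70)
for z0,z1 in((40,80),(80,105),(105,130),(130,150),(150,180)):
    Q=P[k&(P[:,2]>z0)&(P[:,2]<z1)];L=loc(Q[:,:2],WT)
    if len(Q): print(z0,len(Q),L.min(0).round(0),L.max(0).round(0),Q[:,:2].mean(0).round(0))
```

```text
40 186 [ 17. 124.] [ 75. 163.] [751. 125.]
80 199 [ 19. 126.] [ 79. 184.] [759. 129.]
105 272 [ 22. 129.] [ 75. 180.] [763. 134.]
130 109 [ 35. 143.] [ 64. 164.] [768. 135.]
150 192 [ 35. 149.] [ 92. 165.] [782. 133.]
```

The pump body starts at tray-local y = 124, which is 81 mm from the carton's centre, so there is room. I carry the carton.

>>> move_arm --targets "0 0 0.08 0;0 0 0.2 0;0.61 -0.268 0.2 -0.13;0.61 -0.268 0.2 -0.13;0.61 -0.268 0.2 -0.13;0.61 -0.268 0.2 -0.13;0.61 -0.268 0.2 -0.13;0.61 -0.268 0.2 -0.13;0.61 -0.268 0.1 -0.13;0.61 -0.268 0.1 -0.13;0.61 -0.268 0.1 -0.13"

```text
t: 15.75
ee_pos: [0.6964, 0.0501, -0.0015]
eef_rot: [-0.001, 0.862, 0.508, -0.001]
ft_force: [-0.1, 0.5, 0.0]
grip_width: 0.624
finger_force: 63.2
```

Run:
```python
from h import *
manip.grab_frame("side");print(phi())
for n in("top","side"):
    p,d=manip.grab_frame(n);np.savez(n+"6.npz",p=p,d=d);X=cloud(n,d)*1000
    m=(p.max(2)>75)&(X[...,2]>28)&(X[...,2]<62);P=X[m];L=loc(P[:,:2],WT)
    k=(abs(L[:,0]-29.5)<45)&(abs(L[:,1]-43)<60)
    if k.sum()>5: print(n,k.sum(),np.percentile(L[k],[1,99],axis=0).round(1).tolist(),np.percentile(P[k][:,2],[1,50,99]).round(1))
p=np.load("top6.npz")["p"]
cv2.imwrite("pics/t6.png",cv2.resize(cv2.convertScaleAbs(p[80:200,130:290,::-1],alpha=1.5),(800,600),interpolation=cv2.INTER_CUBIC))
```

```text
(15.8, array([ 6.978e+02,  4.990e+01, -4.000e-01]), np.float64(-29.0), array([-0. ,  0.1,  0.6]))
top 371 [[0.4, 0.7], [53.7, 42.0]] [44.8 49.9 54.4]
side 164 [[-10.6, -1.4], [65.8, 85.4]] [32.8 49.9 59.6]
```

View pics/t6.png

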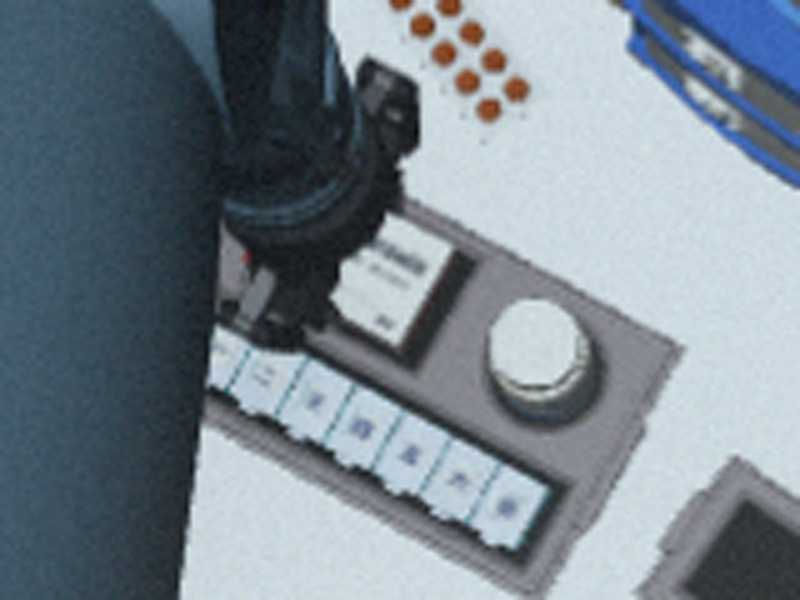

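The crop shows the carton over its well, with its end edge at (430,310) parallel to the well, and the tall bottle and box seated. Its tray-local edges are x 0.4..53.7 and y from 0.7, so it is about 1 mm short in x. I lower it.

>>> move_arm --targets "0.003 -0.002 -0.03 0;0.003 -0.002 -0.05 0;0.003 -0.002 -0.065 0;0.003 -0.002 -0.078 0;0.003 -0.002 -0.084 0;0.003 -0.002 -0.084 0;0.003 -0.002 -0.084 0"

```text
t: 16.6
ee_pos: [0.6995, 0.0485, -0.0255]
eef_rot: [0.0, 0.862, 0.507, -0.0]
ft_force: [-4.3, 0.1, 6.5]
grip_width: 0.625
finger_force: 64.0
```

>>> move_arm --targets "0 0 0 0;0 0 0 0;0 0 0 0;0 0 0.05 0;0 0 0.18 0;0 0 0.34 0;0 0 0.4 0;-0.4 -0.17 0.4 0;-0.4 -0.17 0.4 0;-0.4 -0.17 0.4 0;-0.4 -0.17 0.4 0" --claw -0.5

```text
t: 17.7
ee_pos: [0.5749, -0.0034, 0.094]
eef_rot: [-0.001, 0.862, 0.506, -0.002]
ft_force: [0.2, 0.1, -0.5]
grip_width: 0.75
finger_force: 0.0
```

>>> move_arm --targets "-0.489 -0.215 0 0;-0.489 -0.215 0 0;-0.489 -0.215 0 0;-0.489 -0.215 0 0;-0.489 -0.215 0 0;-0.489 -0.215 0 0" --claw -1

```text
t: 18.3
ee_pos: [0.436, -0.0673, 0.0948]
eef_rot: [0.001, 0.862, 0.507, 0.002]
ft_force: [0.1, 0.8, -0.2]
grip_width: 1.003
finger_force: 0.0
```

Run:
```python
from h import *
for n in("top","side"):
    p,d=manip.grab_frame(n);np.savez(n+"7.npz",p=p,d=d);X=cloud(n,d)*1000
    P=X.reshape(-1,3);L=loc(P[:,:2],WT)
    for nm,k in(("flat",(abs(L[:,0]-29.5)<38)&(L[:,1]>-8)&(L[:,1]<95)&(P[:,2]>19)&(P[:,2]<40)),("box",(abs(L[:,0]+38)<27)&(abs(L[:,1])<110)&(P[:,2]>21)&(P[:,2]<40)),("tall",(np.hypot(L[:,0]-29.5,L[:,1]+60)<32)&(P[:,2]>74))):
        if k.sum()>5: q=cv2.minAreaRect(L[k].astype(np.float32));print(n,nm,k.sum(),np.round(q[0],1),np.round(q[1],1),round(q[2],1),"z",np.percentile(P[k][:,2],[5,50,95]).round(1))
    k=(np.hypot(P[:,0]-433,P[:,1]+67)<25)&(P[:,2]>50)&(P[:,2]<63)
    if k.sum()>5: print("small",cv2.minAreaRect(P[k][:,:2].astype(np.float32)))
print(phi())
p=np.load("top7.npz")["p"]
cv2.imwrite("pics/t7.png",cv2.resize(cv2.convertScaleAbs(p[80:230,130:330,::-1],alpha=1.4),(800,600),interpolation=cv2.INTER_CUBIC))
```

```text
top flat 802 [28.9 42.9] [55.7 86. ] 0.7 z [21.1 24.8 28.2]
top box 1135 [-41.5   0.3] [ 38.7 184.8] 0.1 z [24.3 28.1 31.3]
top tall 259 [ 27.6 -61.1] [39.2 39.5] 29.5 z [78.9 82.1 85.3]
side flat 86 [15.3 40.3] [87.3 31.6] 86.8 z [22.1 24.5 26.6]
side box 271 [-41.1  -1.9] [ 38.4 186.5] 0.7 z [23.8 27.9 29.9]
side tall 84 [ 27.5 -63.2] [37.9 44.3] 7.7 z [74.8 81.6 83.7]
small ((431.06787109375, -68.14055633544922), (33.694969177246094, 31.64506721496582), 75.55377960205078)
(18.4, array([435.9, -67. ,  94.3]), np.float64(-29.0), array([-0. ,  0.3,  1.2]))
```

View pics/t7.png

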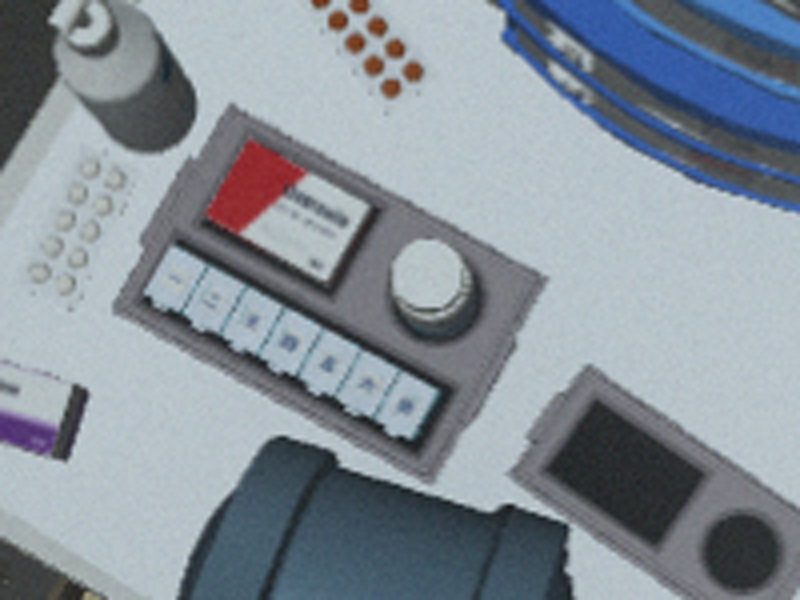

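The crop shows all three week-kit items down in their wells: carton (290,215), bottle (430,280) and box (290,340), at heights 24, 82 and 28 mm as they should be. Next is the small bottle.

>>> move_arm --targets "-0.009 0.001 -0.12 0;-0.009 0.001 -0.23 0;-0.009 0.001 -0.31 0;-0.009 0.001 -0.37 0;-0.009 0.001 -0.398 0;-0.009 0.001 -0.398 0"

```text
t: 19.0
ee_pos: [0.4307, -0.0661, -0.0268]
eef_rot: [-0.001, 0.862, 0.508, -0.0]
ft_force: [-0.1, 0.7, -0.1]
grip_width: 1.001
finger_force: 0.0
```

>>> move_arm --targets "0 0 0 0;0 0 0 0;0 0 0 0;0 0 0 0;0 0 0 0;0 0 0 0;0 0 0 0" --claw 1

```text
t: 19.7
ee_pos: [0.4316, -0.0669, -0.0247]
eef_rot: [0.001, 0.862, 0.507, 0.001]
ft_force: [-0.2, 1.2, 5.4]
grip_width: 0.426
finger_force: 59.6
```

>>> move_arm --targets "0 0 0.08 0;0 0 0.2 0;0.2 -0.539 0.2 0;0.2 -0.539 0.2 0;0.2 -0.539 0.2 0;0.2 -0.539 0.2 0;0.2 -0.539 0.2 0;0.2 -0.539 0.1 0;0.2 -0.539 0.1 0;0.2 -0.539 0.1 0"

```text
t: 20.7
ee_pos: [0.4889, -0.2266, 0.0038]
eef_rot: [-0.002, 0.862, 0.508, -0.001]
ft_force: [-0.0, -0.2, -0.6]
grip_width: 0.423
finger_force: 60.3
```

Run:
```python
from h import *
from scipy.optimize import least_squares
manip.grab_frame("side");print(phi())
p,d=manip.grab_frame("side");X=cloud("side",d)*1000;print(phi())
m=(X[...,2]>33)&(X[...,2]<74)&(np.hypot(X[...,0]-492,X[...,1]+228)<40)&(p.max(2)>80);P=X[m]
f=lambda c:np.hypot(P[:,0]-c[0],P[:,1]-c[1])-19
r=least_squares(f,[492,-228],loss="soft_l1",f_scale=2);print(len(P),r.x,loc(r.x,DT),np.std(r.fun))
cv2.imwrite("pics/s8.png",cv2.resize(cv2.convertScaleAbs(p[160:280,230:390,::-1],alpha=1.2),(800,600),interpolation=cv2.INTER_CUBIC))
```

```text
(20.75, array([ 490. , -227.3,    4.6]), np.float64(-29.0), array([ 0.3,  0.2, -0.9]))
(20.8, array([ 490.7, -227.8,    5.1]), np.float64(-29.0), array([1.2, 0.4, 0. ]))
178 [ 489.8997357  -225.05797097] [ -3.24052836 -53.01788373] 3.9391354449679024
```

View pics/s8.png

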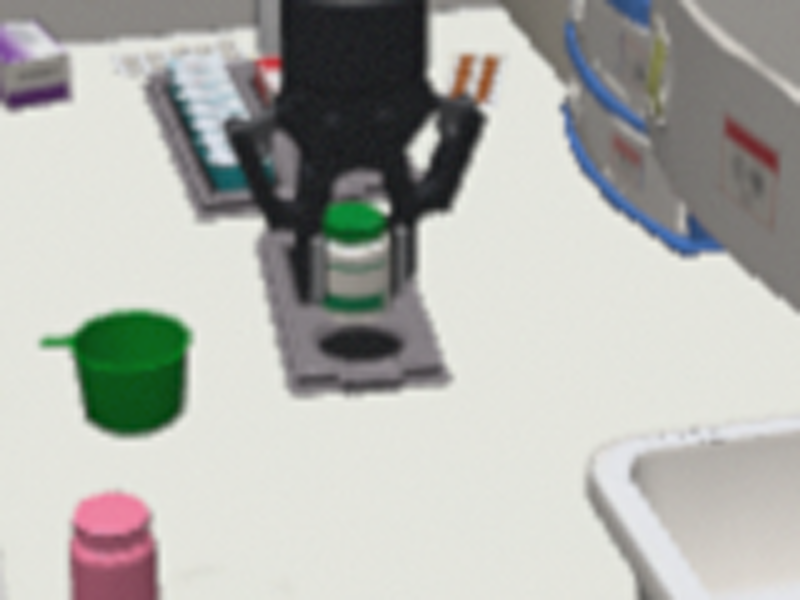

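The bottle is upright at (356,255), about 2 mm to the left of the well centre at (361,345). I correct by 1.5 mm and lower.

>>> move_arm --targets "0.004 -0.003 -0.02 0;0.004 -0.003 -0.04 0;0.004 -0.003 -0.058 0;0.004 -0.003 -0.072 0;0.004 -0.003 -0.083 0;0.004 -0.003 -0.087 0;0.004 -0.003 -0.087 0;0.004 -0.003 -0.087 0"

```text
t: 21.6
ee_pos: [0.4914, -0.2291, -0.0208]
eef_rot: [-0.0, 0.862, 0.507, -0.0]
ft_force: [-4.3, 1.7, 11.9]
grip_width: 0.428
finger_force: 61.7
```

>>> move_arm --targets "0 0 0 0;0 0 0 0;0 0 0 0;0 0 0.05 0;0 0 0.18 0;0 0 0.33 0;0 0 0.4 0;0.1 0.65 0.4 0;0.1 0.65 0.4 0;0.1 0.65 0.4 0;0.1 0.65 0.4 0;0.1 0.65 0.4 0" --claw -1

```text
t: 22.8
ee_pos: [0.5218, -0.0289, 0.0978]
eef_rot: [-0.001, 0.86, 0.51, 0.0]
ft_force: [0.3, -0.5, 0.3]
grip_width: 0.999
finger_force: 0.0
```

Run:
```python
from h import *
p,d=manip.grab_frame("top");X=cloud("top",d)*1000;P=X.reshape(-1,3)
k=(np.hypot(P[:,0]-492,P[:,1]+228)<30)&(P[:,2]>50)&(P[:,2]<70);q=cv2.minAreaRect(P[k][:,:2].astype(np.float32));print(k.sum(),q,loc(np.array(q[0]),DT),np.median(P[k][:,2]))
k=(np.hypot(P[:,0]-580,P[:,1]-213)<55)&(P[:,2]>30)&(P[:,2]<45);print(k.sum(),cv2.minAreaRect(P[k][:,:2].astype(np.float32)))
p,d=manip.grab_frame("side");P=(cloud("side",d)*1000).reshape(-1,3)
k=(np.hypot(P[:,0]-492,P[:,1]+228)<22)&(P[:,2]>50);print(k.sum(),np.percentile(P[k][:,2],[50,90]));print(phi())
```

```text
164 ((491.75372314453125, -225.99322509765625), (31.482532501220703, 30.870006561279297), 44.754798889160156) [ -1.18287498 -52.7385411 ] 60.48707592662872
383 ((583.3214721679688, 226.24594116210938), (50.56272888183594, 46.59096908569336), 73.656005859375)
100 [59.38990508 60.964916  ]
(22.9, array([521.7, -33.3,  97.8]), np.float64(-28.9), array([ 0.5, -0.2,  0.3]))
```

The small bottle is seated, with its top at 60.5 mm. I move to the thick carton.

>>> move_arm --targets "0.192 0.823 0 0.143;0.192 0.823 0 0.143;0.192 0.823 0 0.143;0.192 0.823 0 0.143;0.192 0.823 0 0.143;0.192 0.823 0 0.143;0.192 0.823 0 0.143;0.192 0.823 0 0.143;0.192 0.823 0 0.143"

```text
t: 23.8
ee_pos: [0.5793, 0.2104, 0.098]
eef_rot: [0.0, 0.8, 0.599, -0.0]
ft_force: [0.6, 0.3, 0.1]
grip_width: 0.997
finger_force: 0.0
```

>>> move_arm --targets "0 0.005 -0.13 0;0 0.005 -0.24 0;0 0.005 -0.33 0;0 0.005 -0.39 0;0 0.005 -0.413 0;0 0.005 -0.413 0;0 0.005 -0.413 0"

```text
t: 24.5
ee_pos: [0.5803, 0.2137, -0.0247]
eef_rot: [0.0, 0.8, 0.6, 0.001]
ft_force: [0.1, -0.1, -0.1]
grip_width: 0.997
finger_force: 0.0
```

>>> move_arm --targets "0 0 0 0;0 0 0 0;0 0 0 0;0 0 0 0;0 0 0 0;0 0 0 0;0 0 0 0" --claw 1

```text
t: 25.2
ee_pos: [0.5805, 0.2146, -0.0247]
eef_rot: [0.0, 0.8, 0.601, 0.001]
ft_force: [0.4, -0.4, 6.5]
grip_width: 0.528
finger_force: 63.2
```

>>> move_arm --targets "0 0 0.08 0;0 0 0.22 0;0 0 0.35 0;-0.065 -0.7 0.35 -0.204;-0.065 -0.7 0.35 -0.204;-0.065 -0.7 0.35 -0.204;-0.065 -0.7 0.35 -0.204;-0.065 -0.7 0.35 -0.204;-0.065 -0.7 0.35 -0.204;-0.065 -0.7 0.35 -0.204;-0.065 -0.7 0.35 -0.204"

```text
t: 26.3
ee_pos: [0.5599, 0.0058, 0.079]
eef_rot: [-0.0, 0.885, 0.466, 0.0]
ft_force: [0.0, 0.4, 0.0]
grip_width: 0.526
finger_force: 62.5
```

>>> move_arm --targets "-0.065 -0.535 0 0;-0.065 -0.535 0 0;-0.065 -0.535 0 0;-0.065 -0.535 0 0;-0.065 -0.535 -0.13 0;-0.065 -0.535 -0.25 0;-0.065 -0.535 -0.25 0;-0.065 -0.535 -0.25 0;-0.065 -0.535 -0.25 0"

```text
t: 27.2
ee_pos: [0.5422, -0.156, 0.006]
eef_rot: [0.001, 0.885, 0.466, 0.001]
ft_force: [-0.3, -0.8, -0.7]
grip_width: 0.529
finger_force: 62.5
```

Run:
```python
from h import *
manip.grab_frame("side");manip.grab_frame("side");print(phi())
for n in("top","side"):
    p,d=manip.grab_frame(n);X=cloud(n,d)*1000
    m=(p.max(2)>75)&(X[...,2]>56)&(X[...,2]<75);P=X[m];L=loc(P[:,:2],DT)
    k=(abs(L[:,0])<40)&(abs(L[:,1]-32)<50)
    if k.sum()>5: print(n,k.sum(),np.percentile(L[k],[1,99],axis=0).round(1).tolist(),np.percentile(P[k][:,2],[1,50,99]).round(1))
    r=(slice(150,270),slice(230,390))
    cv2.imwrite(f"pics/{n}9.png",cv2.resize(cv2.convertScaleAbs(p[r][:,:,::-1],alpha=1.3),(400,300),interpolation=cv2.INTER_CUBIC))
cv2.imwrite("pics/b9.png",np.hstack([cv2.imread("pics/top9.png"),cv2.imread("pics/side9.png")]))
```

```text
(27.3, array([ 542.4, -156.5,    6.3]), np.float64(-34.5), array([ 0.7, -0.8, -1.4]))
side 256 [[-27.3, -8.1], [26.0, 68.9]] [56.7 66.9 72.3]
```

View pics/b9.png

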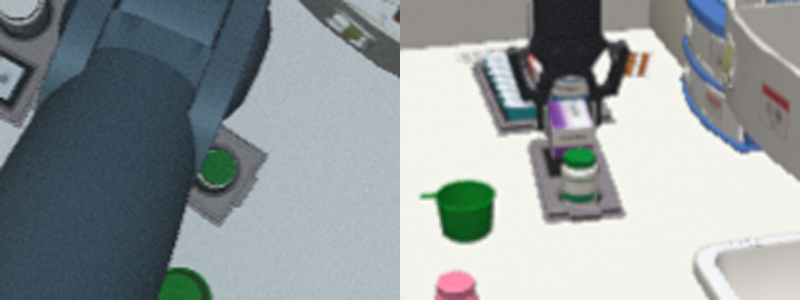

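The right half shows the thick carton upright at (572,125) over its well, with the small bottle seated at (578,178). In the left half the carton is hidden by the arm. The measured outline is centred within about 1 mm, so I lower.

>>> move_arm --targets "-0.002 0.001 -0.03 0;-0.002 0.001 -0.05 0;-0.002 0.001 -0.065 0;-0.002 0.001 -0.078 0;-0.002 0.001 -0.086 0;-0.002 0.001 -0.09 0;-0.002 0.001 -0.09 0;-0.002 0.001 -0.09 0"

```text
t: 28.2
ee_pos: [0.5392, -0.1559, -0.0207]
eef_rot: [0.0, 0.885, 0.465, -0.0]
ft_force: [-7.6, 3.1, 19.7]
grip_width: 0.527
finger_force: 64.9
```

>>> move_arm --targets "0 0 0 0;0 0 0 0;0 0 0 0;0 0 0.05 0;0 0 0.18 0;0 0 0.33 0;0 0 0.4 0;-0.3 0.4 0.4 0;-0.3 0.4 0.4 0;-0.3 0.4 0.4 0;-0.3 0.4 0.4 0;-0.3 0.4 0.4 0" --claw -1

```text
t: 29.4
ee_pos: [0.4491, -0.0353, 0.0969]
eef_rot: [0.0, 0.885, 0.466, -0.0]
ft_force: [0.8, -0.7, 0.2]
grip_width: 1.001
finger_force: 0.0
```

Run:
```python
from h import *
for n in("top","side"):
    p,d=manip.grab_frame(n);X=cloud(n,d)*1000;P=X.reshape(-1,3)
    W=loc(P[:,:2],WT);D=loc(P[:,:2],DT);z=P[:,2]
    for nm,L,k in(("flat",W,(abs(W[:,0]-29.5)<38)&(W[:,1]>-8)&(W[:,1]<95)&(z>19)&(z<40)),("box",W,(abs(W[:,0]+38)<27)&(abs(W[:,1])<110)&(z>21)&(z<40)),("tall",W,(np.hypot(W[:,0]-29.5,W[:,1]+60)<32)&(z>74)),("thick",D,(abs(D[:,0])<36)&(abs(D[:,1]-32)<50)&(z>33)&(z<50)),("small",D,(np.hypot(D[:,0],D[:,1]+54)<28)&(z>52)&(z<70))):
        if k.sum()>5: q=cv2.minAreaRect(L[k].astype(np.float32));print(n,nm,k.sum(),np.round(q[0],1),np.round(q[1],1),round(q[2],1),"z",np.percentile(z[k],[5,50,95]).round(1))
    cv2.imwrite(f"pics/{n}10.png",cv2.resize(p[:,:,::-1],(784,588),interpolation=cv2.INTER_CUBIC))
    print(phi())
```

```text
top flat 793 [28.8 42.7] [85.6 55.8] 89.0 z [21.2 24.8 27.9]
top box 1130 [-41.5  -0.1] [ 38.5 184.2] 0.1 z [24.5 27.9 31.4]
top tall 259 [ 27.8 -61.1] [40.6 39.3] 27.9 z [78.3 82.3 85.6]
top thick 606 [-2.8 32.1] [74.  46.4] 89.9 z [37.3 40.8 43.8]
top small 159 [ -0.7 -53.5] [30.8 30.6] 33.9 z [57.1 60.3 64. ]
(29.45, array([450.5, -36.3,  97.3]), np.float64(-34.5), array([1.2, 0.5, 0.1]))
side flat 85 [16.8 42.4] [87.2 31.2] 87.4 z [20.4 24.6 26.4]
side box 271 [-41.4  -3. ] [ 37.2 193.7] 0.4 z [23.5 27.8 30. ]
side tall 83 [ 28.5 -61.8] [39.6 44.4] 5.9 z [75.4 81.  83.9]
side thick 199 [-2.7 30.8] [81.9 46.6] 89.6 z [37.9 40.5 42.5]
side small 87 [ -2.  -56.3] [31.1 32.9] 46.7 z [53.7 59.7 61.4]
(29.5, array([451.1, -36.8,  97.4]), np.float64(-34.6), array([ 0.4, -1. ,  0.4]))
```

View pics/top10.png

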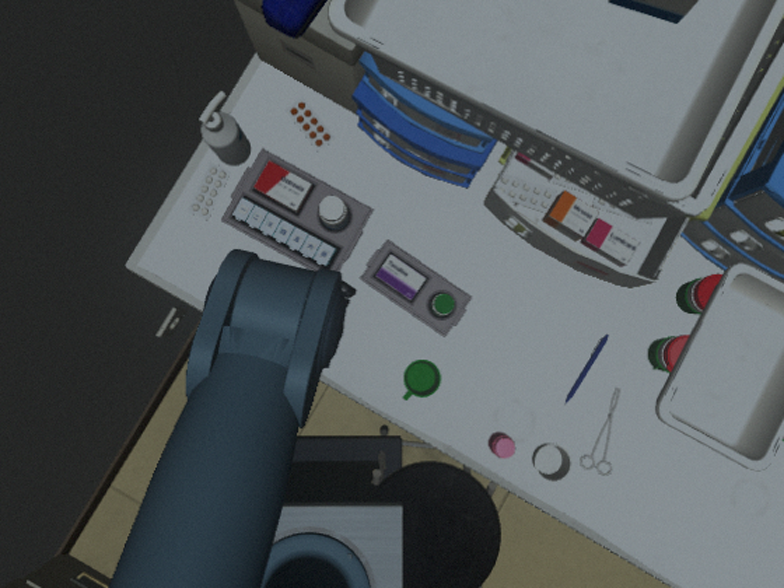

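The top view shows all five things seated in their wells: red carton (282,186), box (285,230), tall bottle (332,211), purple carton (400,277) and small bottle (443,304). The pump bottle, cup, pen and pink bottle are where they were. I hand in.

```bash
python3 -c "
from cell import manip
print(manip.sign_off())"
```

```text
the job is handed in; nothing more can be done
None
```

Both leave kits are made up and handed in: all five things measured fully down in their wells, and the pump bottle, green cup, pen and pink look-alike are still where they were.

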